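# Bolt the loose ledge of a copy stand level

## Robot

A 7-joint arm with a two-finger parallel gripper is mounted at the origin on the work surface. World frame = base frame: x ahead of the robot, y to its left, z up, the work surface at z = 0. Lengths are in m, angles in rad, forces in N, time in s.
With the tool pointing down it reaches from about 0.35 to 0.9 m from the base axis. Payload 19.9 kg.
Tool frame: the origin (TCP) lies between the finger pads; the fingertips stand 19 mm ahead of it and the grasp point (between the pads) is the TCP; z points along the fingers, y is the direction in which the jaws open and shut (so a half turn about z gives the same grasp; the last joint's range is limited). The gripper opens to 94 mm and grips with 3 to 60 N. Pads are 16 mm wide; open, the fingers measure 119 mm over their backs; the gripper's body (75 mm by 177 mm) begins 78 mm behind the grasp point.
Start: joints at [1.109, 0.417, -0.01, 1.614, 0.005, 1.111, -0.053], TCP at [0.255, -0.571, 0.224] pointing down, gripper open.
Joint ranges: [-2.81, 2.81], [-0.39, 2.02], [-1.27, 1.25], [0.06, 2.57], [-1.19, 4.33], [0.19, 2], [-2.82, 2.82]. Speed limits (rad/s): [1.89, 1.89, 2.39, 2.39, 3.01, 3.01, 3.01].

## Interface

Orientations are given as a 3x3 rotation matrix whose columns are the frame's x, y, z axes.
In Python, from rig import robot gives the robot as it stands. Calls block until the motion is done:
- robot.move_ptp(position, orientation): joint-space move of the TCP to a pose.
- robot.move_linear(position, velocity=0.15, frame=None, threshold=None): straight line of the TCP; frame=None keeps the orientation; velocity is the mean speed in m/s. With threshold (N) it stops when the force on the tool has changed by that much, and returns True; else False.
- robot.goto_joints(angles): joint-space move.
- robot.gripper_to(opening): finger opening in m; the grip force is fixed at half the most; returns when the fingers have stopped.
- robot.pause(seconds).
- robot.ik(position, orientation): joint angles nearest the present ones, or None.
- robot.get_state(): the state.
- robot.grab_frame(name): name is "scene" or "top" or "wrist"; returns the picture (384x512x3 uint8, red, green, blue); there is no depth.
- robot.camera_info(name): a dict with "fx", "fy", "cx", "cy" (pixels), "rvec" (rotation vector, rad) and "tvec" (3), from world to camera coordinates, as OpenCV has them. Camera axes: x right, y down, z forward; pixel columns grow to the right and rows downward; lengths in m; the calibration is good to about 2 mm. A picture is of the moment at which its call begins: read the wrist's pose just before it. camera_info takes no time and is no camera call; for the wrist camera it gives the pose at the moment of the call.
A pose or a line that the arm cannot do raises robot.PlanningError and nothing moves.
- robot.sign_off(): hands the job in, once; it reports no verdict.
The state is a dict: "time": time; "qpos": joint angles; "joint_vel": joint speeds; "effort": joint torques, N m; "ee_pos": TCP position; "tool_rot": TCP orientation; "force": force on the tool from outside, world axes, zero at the start; "moment": the same for the moment, N m; "opening": finger opening in m.
Only numpy, scipy, OpenCV 4.12 (cv2) and the standard library are available. Lean on these libraries where they do the work, as an engineer would, in place of code of your own. Each camera call takes 0.05 s, during which the arm holds its last target.

## Task

The ledge of the sloping copy stand hangs from the one thumbscrew at its far end: swing it up level, until its slot lies over the board's lower slot. Then take the other thumbscrew out of the desk block and thread it through the ledge, the board and the loose nut behind, feeling for the nut without ramming it, until its flange is down on the ledge, and lock it with a quarter turn so that its wing stands square across the ledge. Let go, and leave the other things on the desk where they are.

Things in the scene. Friction and masses are not known exactly. Their poses are not given: they have to be found in the camera images.
- board: Plywood board of the copy stand, 280 x 255 x 10 mm, sloping 35 degrees, facing the robot's left. Left and right here: as seen facing its slope. Origin: on its face, centre of its lower right slot (46 mm along y, 20 along x; two higher slots are spare), 100 mm above the table. x points up the slope, y level to the left, z out of the face. It reaches 115 mm down and 140 up the slope from there, 65 mm right, 215 left.
- nut_seat (a point): Middle of the nut's cage behind the board's slot, 10.5 mm behind the face. The steel nut (5.5 mm thick, back 16 mm behind the face) has a slot 27 mm along the board's y, 13 mm along x. It floats in the cage along y only, stiffly (about 8 N), and its slot stands anywhere up to 9 mm either side of this point: its place is not measured and has to be felt for.
- light_bar (a point): Centre of the fixed light bar, which hangs level over the board along its y, 22 mm wide, 14 mm high, 312 mm long, with an arm at each end back to the board's upper corners. It hangs 220 mm above the board's slot, 34 mm behind the point straight over it, so a vertical tool at the slot would foul it: work square to the board.
- ledge (a joint): Angle of the ledge, rad: 0 = level, its slot over the board's slot; positive = free right end sagging down the slope. Range -0.15 to 0.6, no stop at 0; friction of 0.3 N m keeps it where it is left. The ledge is an aluminium bar 217 mm long, 50 wide, 8 thick, flat on the board. It pivots on the thumbscrew at its left end, far from the robot (x 0, y +160 mm of the board), square to the board.
- ledge_slot (a point): Centre of the slot near the ledge's free end, on its upper face, 160 mm from the pivot. The slot is 44 mm along the ledge and 13 mm across and goes right through the 8 mm bar.
- ledge_lip (a point): A point on the top edge of the ledge's lip, 85 mm from the pivot and 21 mm down the slope from the pivot's line. The lip stands up along the ledge's lower edge, 8 mm thick, 24 mm above the ledge's upper face, from 18 to 108 mm from the pivot: good to pinch across its thickness, square to the board.
- block: Dark wooden desk block, 70 x 120 x 45 mm high, fixed. Origin: centre of its underside; y along its length. The thumbscrew stands in its 28 mm hole at y +26 mm, 42 mm deep; two narrower holes are empty.
- screw: Loose steel quarter-turn thumbscrew, 72 mm long, 70 g. Origin: on its axis, underside of its flange (rests on the block). z up the axis to the head, x along the wing. Flange 38 mm across to 5 mm above the origin, boss 20 mm across to 17 mm, flat wing 44 mm along x, 8 mm thick, to 35 mm. Below: shank 10 mm thick ending in a cross pin.
- screw_pin (a point): Centre of the cross pin, 32 mm below the flange's underside. The pin is 24 mm long, along the wing (screw's x), 10 mm thick, round-ended. It passes the slots only lengthwise (screw's x along the board's y); home, it lies 24 mm behind the board's face, 3 mm clear of the nut, and turned a quarter either way it catches behind the nut.
- inkpot: Black round lidded ink pot, 94 mm across, 47 mm high; origin under its centre. To be left alone.
- waterbowl: White water bowl, 96 mm across, 42 mm high; origin under its centre. To be left alone.
- paperweight: Dark wooden paperweight bar, 200 x 30 x 20 mm; origin under its centre. To be left alone.
Not all that is in view belongs to the job. Of the things like the screw, leave any that is blue; of the rest the smaller one is meant.

How it is judged:
By the outcome, as a careful person would: the job done as asked, in the order asked, and still so for the second after the job is handed in, with the robot touching nothing.
It also fails if it takes over 72 s, if anything falls off the work surface, if the arm or the gripper's body presses on something with over 40 N, if the wrist force passes 120 N, or if a joint passes its speed limit or range.

## Working session

There is one attempt and no reset: what is moved stays moved. The work goes in short steps, each a Python script; the robot and the scene stay as the last script left them, time stands still between calls to the robot, and variables do not carry over. Pictures are saved under pics/ and viewed, and the job is handed in when it is done.

```bash
ls; mkdir -p pics; python3 - <<'E'
from rig import robot
import cv2
for n in ["scene","top","wrist"]:
    im=robot.grab_frame(n); cv2.imwrite(f"pics/{n}0.png",im[:,:,::-1]); print(n,robot.camera_info(n))
s=robot.get_state(); print(s)
E
```

```text
pics
scene {'fx': 366.16597194215535, 'fy': 366.16597194215535, 'cx': 260.10031706290084, 'cy': 194.64295930348646, 'rvec': array([ 1.92342023,  1.7566681 , -0.608097  ]), 'tvec': array([-0.01292967, -0.27924019,  1.45159235])}
top {'fx': 394.49794955539824, 'fy': 394.49794955539824, 'cx': 257.15152287497796, 'cy': 196.35974919146022, 'rvec': array([ 2.13610885, -2.11124846,  0.21496539]), 'tvec': array([-0.01820167,  0.51045863,  1.30537975])}
wrist {'fx': 299.55427206582726, 'fy': 299.55427206582726, 'cx': 262.8139985927495, 'cy': 185.08165638109702, 'rvec': array([-2.47037594,  1.6008852 ,  0.18687685]), 'tvec': array([-0.62415088, -0.02368661,  0.39070135])}
{'time': 0.15, 'qpos': array([ 1.10952497,  0.41784067, -0.0103089 ,  1.6140113 ,  0.00466173,
        1.11066715, -0.05303467]), 'joint_vel': array([-0.00107769, -0.00220354,  0.0010594 , -0.0009328 , -0.00030418,
       -0.00023654,  0.00020062]), 'effort': array([ 8.66416649e-04, -8.51532626e+01,  6.38631005e-01, -4.26134634e+01,
       -4.88827494e-02,  1.70779042e-02,  1.09607374e-06]), 'ee_pos': array([ 0.25462366, -0.5705041 ,  0.22397689]), 'tool_rot': array([[ 9.13197927e-01,  4.07516115e-01, -4.03657474e-04],
       [ 4.07516313e-01, -9.13197571e-01,  8.07141638e-04],
       [-3.96958001e-05, -9.01577075e-04, -9.99999593e-01]]), 'force': array([-0.22603904, -0.59632131, -0.03496282]), 'moment': array([ 0.00882422,  0.04517148, -0.02161097]), 'opening': 0.0940764254727206}
```

View pics/scene0.png

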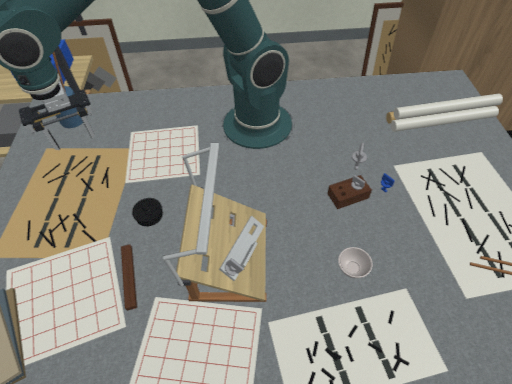

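View pics/top0.png

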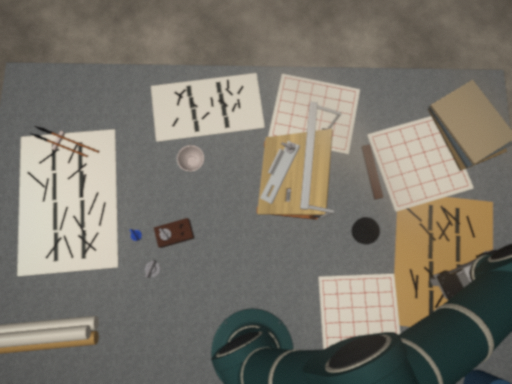

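View pics/wrist0.png

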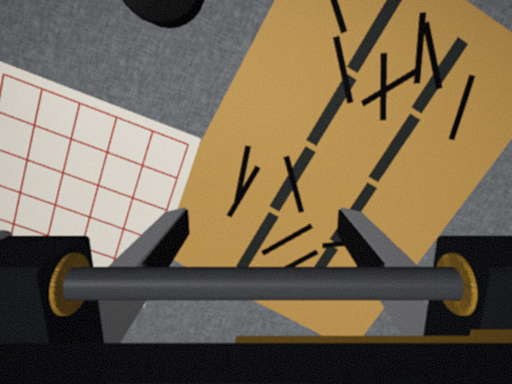

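The scene picture shows the stand at (230,245), the block at (350,190) and three screw-like things: one in the block at (357,184), a grey one standing at (360,155) and a blue one at (387,182). I'll enlarge these.

```bash
python3 - <<'E'
import cv2,numpy as np
s=cv2.imread("pics/scene0.png");t=cv2.imread("pics/top0.png")
def crop(im,x0,y0,x1,y1,k,n): cv2.imwrite(n,cv2.resize(im[y0:y1,x0:x1],None,fx=k,fy=k,interpolation=cv2.INTER_CUBIC))
crop(s,320,135,410,215,8,"pics/c1.png")
crop(t,120,210,210,285,8,"pics/c2.png")
crop(t,250,95,350,225,4.5,"pics/c3.png")
crop(s,160,140,280,310,3.5,"pics/c4.png")
E
```

```text
(no output)
```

View pics/c1.png

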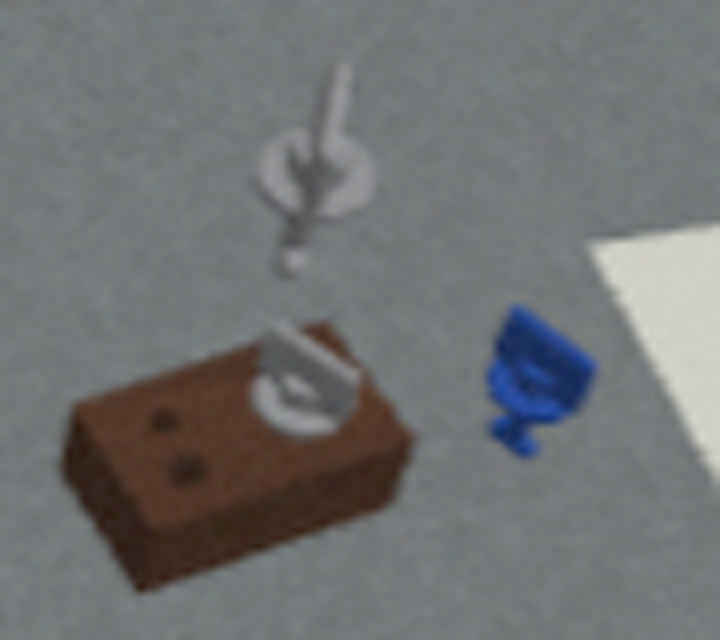

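View pics/c2.png

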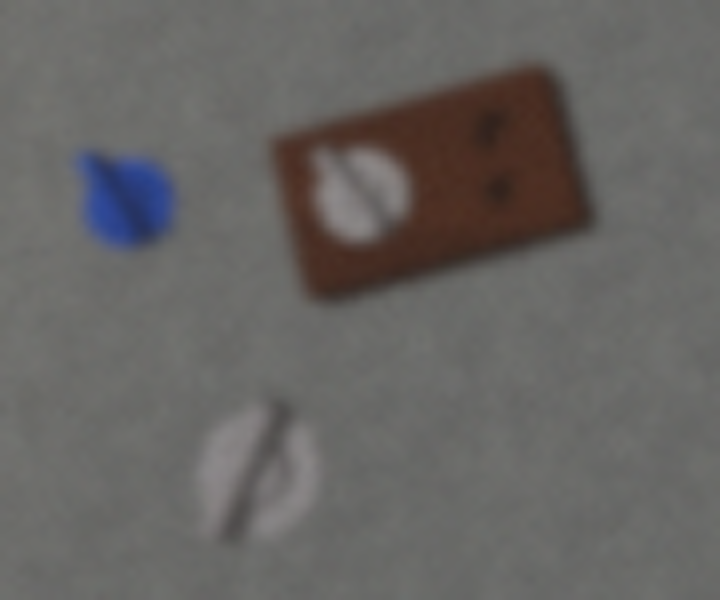

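View pics/c3.png

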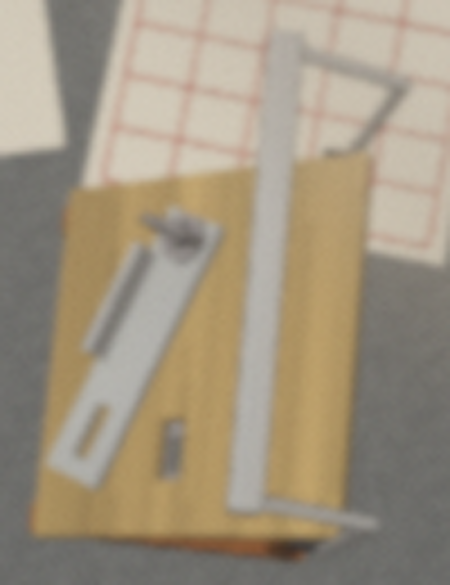

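View pics/c4.png

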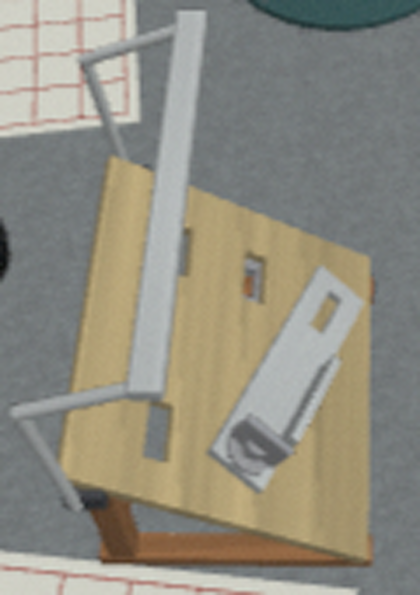

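The grey screw in the block is at scene (357,184) and top (166,235). It is visibly smaller than the grey one standing at top (152,268), and the third one is blue at (136,235). So the screw in the block is the one to use. Next I'll fit the poses.

```bash
cat > h.py <<'E'
import numpy as np,cv2
from scipy.optimize import least_squares
from scipy.spatial.transform import Rotation as R
def proj(ci,P):
    K=np.array([[ci['fx'],0,ci['cx']],[0,ci['fy'],ci['cy']],[0,0,1]])
    return cv2.projectPoints(np.asarray(P,float).reshape(-1,1,3),ci['rvec'],ci['tvec'],K,None)[0].reshape(-1,2)
def ray(ci,uv):
    Rm=cv2.Rodrigues(ci['rvec'])[0]; o=-Rm.T@ci['tvec']
    d=Rm.T@np.array([(uv[0]-ci['cx'])/ci['fx'],(uv[1]-ci['cy'])/ci['fy'],1]); return o,d
def atz(ci,uv,z):
    o,d=ray(ci,uv); return o+d*(z-o[2])/d[2]
def boardR(yaw):
    # yaw: direction of board y in world xy; x up the slope
    a=np.radians(35); y=np.array([np.cos(yaw),np.sin(yaw),0]); u=np.array([np.sin(yaw),-np.cos(yaw),0])
    x=u*np.cos(a)+np.array([0,0,np.sin(a)]); return np.stack([x,y,np.cross(x,y)],1)
E
python3 - <<'E'
from h import *
from rig import robot
ci={n:robot.camera_info(n) for n in ("scene","top")}
C=np.array([[-.115,.215,0],[.14,.215,0],[-.115,-.065,0],[.14,-.065,0],[0,0,0]])
top=np.array([[265.6,137.7],[332.7,129.4],[257.8,213.9],[325.6,215],[288.2,195]])
sc=np.array([[265.7,300.6],[177.7,277.7],[266.3,213.7],[191.4,184.9],[232.6,219.4]])
def f(p):
    P=C@boardR(p[3]).T+p[:3]
    return np.r_[(proj(ci['top'],P)-top).ravel(),(proj(ci['scene'],P)-sc).ravel()]
r=least_squares(f,[.6,-.1,.1,0],loss='soft_l1'); print(r.x, r.fun.reshape(-1,2).round(1))
# block & screw: flange top z .05
print("screw top",atz(ci['top'],(120+362/8,210+195/8),.050),"scene",atz(ci['scene'],(320+305/8,135+393/8),.05))
# block top corners in top view
for u in [(275,140),(545,68),(592,222),(312,298)]: print("blk",atz(ci['top'],(120+u[0]/8,210+u[1]/8),.045).round(4))
E
```

```text
[ 0.50717229 -0.11113575  0.09496382 -0.09381046] [[-0.8 -0.1]
 [-2.2 -0.5]
 [-1.2  0.4]
 [-1.3 -0.5]
 [-1.2  0.1]
 [-1.2 -0.4]
 [-1.1 -0.9]
 [-1.7  0.4]
 [-0.4  0.3]
 [-0.5  0.4]]
screw top [0.37640157 0.29537326 0.05      ] scene [0.37690735 0.30269413 0.05      ]
blk [0.3997 0.3345 0.045 ]
blk [0.4318 0.2218 0.045 ]
blk [0.3666 0.1991 0.045 ]
blk [0.3335 0.315  0.045 ]
```

```bash
python3 - <<'E'
from h import *
from rig import robot
ci=robot.camera_info("wrist");s=robot.get_state()
Rm=cv2.Rodrigues(ci['rvec'])[0]; T=s['tool_rot']
print("cam in tool",T.T@(-Rm.T@ci['tvec']-s['ee_pos']),"\n",T.T@Rm.T)
p=np.array([.510,-.108,.1]); B=boardR(-.094)
ct=robot.camera_info("top")
# ledge angle: plane board z=8mm
def onplane(ci,uv,z):
    o,d=ray(ci,uv); o=B.T@(o-p); d=B.T@d; return o+d*(z-o[2])/d[2]
for n,uv in (("slot",(270.7,190.6)),("pivot",(250+185/4.5,95+235/4.5)),("bslot",(288.2,195))): print(n,onplane(ct,uv,.008))
for th in np.arange(-180,180,30):
  a=np.radians(th)
  # tool z=-Bz, tool y = cos Bx + sin By
  for nm,loc in (("lip",[-.06,.09,.031]),("view",[-.03,.05,.25]),("slot",[0,0,.03])):
    z=-B[:,2]; y=np.cos(a)*B[:,0]+np.sin(a)*B[:,1]; M=np.stack([np.cross(y,z),y,z],1)
    q=robot.ik(p+B@np.array(loc),M); print(th,nm,None if q is None else np.round(q,2))
E
```

```text
cam in tool [ 0.06649667 -0.00017607 -0.16083297] 
 [[ 8.94382068e-04 -9.73693548e-01 -2.27859771e-01]
 [ 9.99999343e-01  1.03428761e-03 -4.94592318e-04]
 [ 7.17253887e-04 -2.27859179e-01  9.73693833e-01]]
slot [-0.05744654  0.01156838  0.008     ]
pivot [0.00703002 0.1592565  0.008     ]
bslot [ 0.01276814 -0.00560774  0.008     ]
-180 lip [ 0.16  0.74 -0.58  1.69  0.96  1.33  0.62]
-180 view [ 0.08  0.53 -0.71  1.56  0.77  1.65  0.71]
-180 slot [ 0.23  0.53 -0.57  1.94  0.9   1.23  0.63]
-150 lip [ 0.37  0.87 -0.91  1.69  1.15  1.51  1.05]
-150 view [ 0.29  0.67 -1.09  1.55  0.95  1.8   1.12]
-150 slot [ 0.48  0.66 -0.91  1.93  1.05  1.39  1.05]
-120 lip [ 0.46  0.98 -1.09  1.68  1.27  1.64  1.53]
-120 view [ 0.29  0.67 -1.09  1.55  0.95  1.8   1.64]
-120 slot [ 0.59  0.76 -1.09  1.93  1.14  1.51  1.52]
-90 lip [ 0.46  0.98 -1.09  1.68  1.27  1.64  2.06]
-90 view [ 0.29  0.67 -1.09  1.55  0.95  1.8   2.16]
-90 slot [ 0.59  0.76 -1.09  1.93  1.14  1.51  2.05]
-60 lip [-0.95  1.    1.08  1.73 -0.29  0.94 -2.62]
-60 view [ 0.29  0.67 -1.09  1.55  0.95  1.8   2.69]
-60 slot [ 0.59  0.7
[... 423 characters left out ...]
.55  0.92  1.78 -2.01]
30 slot [ 0.18  0.52 -0.51  1.94  0.88  1.2  -1.97]
60 lip [ 0.1   0.72 -0.5   1.7   0.92  1.29 -1.45]
60 view [ 0.24  0.63 -0.99  1.55  0.9   1.76 -1.47]
60 slot [ 0.23  0.53 -0.57  1.94  0.9   1.23 -1.46]
90 lip [ 0.07  0.71 -0.45  1.7   0.89  1.27 -0.91]
90 view [ 0.17  0.57 -0.86  1.55  0.84  1.7  -0.9 ]
90 slot [ 0.19  0.52 -0.51  1.94  0.88  1.21 -0.92]
120 lip [ 0.09  0.71 -0.47  1.7   0.9   1.28 -0.39]
120 view [ 0.14  0.56 -0.81  1.55  0.82  1.68 -0.36]
120 slot [ 0.2   0.53 -0.53  1.94  0.89  1.21 -0.41]
150 lip [ 0.18  0.75 -0.61  1.69  0.98  1.34  0.09]
150 view [ 0.11  0.54 -0.77  1.55  0.8   1.67  0.17]
150 slot [ 0.25  0.54 -0.59  1.94  0.91  1.24  0.1 ]
```

```bash
cat >> h.py <<'E'
P0=np.array([.510,-.108,.1]); YAW=-.094; Q0=.41
def toolM(B,deg):
    a=np.radians(deg); z=-B[:,2]; y=np.cos(a)*B[:,0]+np.sin(a)*B[:,1]; return np.stack([np.cross(y,z),y,z],1)
def ledge(q,along,up,z):
    # point in board coords: along from pivot toward free end, up = upslope of pivot line
    return np.array([-np.sin(q)*along+np.cos(q)*up, .160-np.cos(q)*along-np.sin(q)*up, z])
E
python3 - <<'E'
from h import *
from rig import robot
B=boardR(YAW)
D=np.array([[0.,1,0],[1,0,0],[0,0,-1]])
t=robot.get_state()['tool_rot']
robot.move_ptp([.27,-.43,.46],t); print(robot.get_state()['time'])
robot.move_ptp([.40,.02,.48],toolM(B,180-23)); print(robot.get_state()['time'])
robot.move_ptp(P0+B@ledge(Q0,.085,-.021,.16),toolM(B,180-23.5)); s=robot.get_state();print(s['time'],s['qpos'].round(2),s['force'])
ci=robot.camera_info("wrist"); im=robot.grab_frame("wrist"); np.save("w1.npy",ci,allow_pickle=True)
cv2.imwrite("pics/w1.png",cv2.resize(im[:,:,::-1],None,fx=1.5,fy=1.5,interpolation=cv2.INTER_CUBIC))
E
```

```text
1.2167
2.925
4.2417 [ 0.21  0.71 -0.83  1.57  0.95  1.6   0.22] [0.12431973 0.22566811 1.31426679]
```

View pics/w1.png

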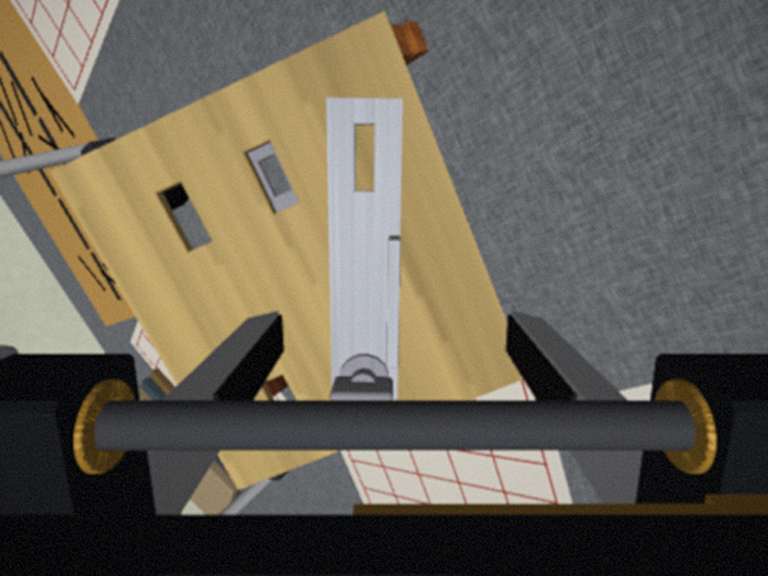

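```bash
python3 - <<'E'
import cv2
im=cv2.imread("pics/w1.png")
cv2.imwrite("pics/w1a.png",cv2.resize(im[90:330,220:420],None,fx=3.3/1.4,fy=3.3/1.4,interpolation=cv2.INTER_CUBIC))
cv2.imwrite("pics/w1b.png",cv2.resize(im[0:180,40:440],None,fx=2,fy=2,interpolation=cv2.INTER_CUBIC))
E
```

```text
(no output)
```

View pics/w1a.png

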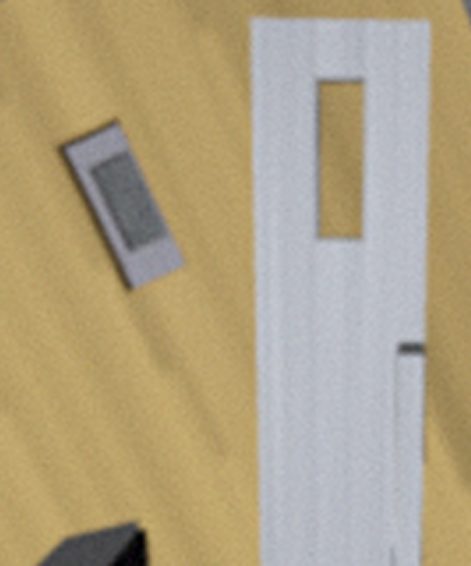

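View pics/w1b.png

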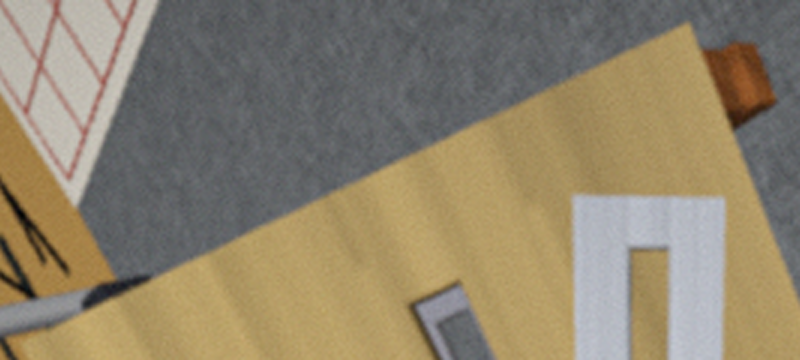

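```bash
cat > fit1.py <<'E'
from h import *
ci=np.load("w1.npy",allow_pickle=True).item()
k=3.536; A=lambda l:np.array(l)/k+np.array([146.67,60])
bs=A([(62,148),(118,120),(185,265),(130,291)]); BS=np.array([[.01,-.023,0],[-.01,-.023,0],[-.01,.023,0],[.01,.023,0]])
ls=A([(316,80),(365,80),(364,239),(316,239)]); LS=[(.182,.0065),(.182,-.0065),(.138,-.0065),(.138,.0065)]
ns=A([(92,170),(128,153),(166,236),(132,251)])
bc=np.array([690,22])/3+[26.67,0]
def f(p,z0=None):
    B=boardR(p[3]); w=lambda X:np.asarray(X)@B.T+p[:3]
    r=[(proj(ci,w(BS))-bs).ravel(),(proj(ci,w([ledge(p[4],a,u,.008) for a,u in LS]))-ls).ravel(),(proj(ci,w([[-.115,-.065,0]]))-bc).ravel()]
    return np.r_[np.concatenate(r), (p[2]-.1)/.0005]
r=least_squares(f,[*P0,YAW,Q0]); p=r.x
print(p.round(4)); print(r.fun[:-1].reshape(-1,2).round(2))
B=boardR(p[3])
for uv in ns:
    o,d=ray(ci,uv); o=B.T@(o-p[:3]); d=B.T@d; print("nut",(o+d*(-.0105-o[2])/d[2]).round(4))
E
python3 fit1.py
```

```text
[ 0.5107 -0.109   0.0999 -0.0949  0.4183]
[[-1.21 -0.1 ]
 [ 0.14 -0.18]
 [ 0.9   0.16]
 [-0.34  0.34]
 [ 0.24 -0.06]
 [-0.6   0.06]
 [-0.25 -0.09]
 [ 0.73 -0.2 ]
 [ 0.27  0.17]]
nut [ 0.0064 -0.0148 -0.0105]
nut [-0.0059 -0.0149 -0.0105]
nut [-0.0055  0.0119 -0.0105]
nut [ 0.0062  0.0118 -0.0105]
```

```bash
sed -i 's/^P0=.*/P0=np.array([.5107,-.109,.0999]); YAW=-.0949; Q0=.4183/' h.py
python3 - <<'E'
from h import *
from rig import robot
ci=np.load("w1.npy",allow_pickle=True).item(); B=boardR(YAW)
pr=proj(ci,[P0+B@ledge(Q0,.108,-.017,.032),P0+B@ledge(Q0,.108,-.025,.032)]); print("lip end in crop a",(pr-[146.67,60])*3.536)
M=toolM(B,180-np.degrees(Q0))
s0=robot.get_state(); print(s0['time'])
robot.gripper_to(.05)
print(robot.move_linear(P0+B@ledge(Q0,.085,-.021,.060),.2,M))
print(robot.move_linear(P0+B@ledge(Q0,.085,-.021,.031),.05,M,threshold=8))
s=robot.get_state(); print(s['time'],s['force'],s['ee_pos'],B.T@(s['ee_pos']-P0),s['opening'])
im=robot.grab_frame("wrist"); cv2.imwrite("pics/w2.png",im[:,:,::-1])
E
```

```text
lip end in crop a [[397.74245062 353.0636784 ]
 [426.67928557 353.31472009]]
4.2917
False
False
6.5 [0.00272274 0.8073527  0.01485579] [ 0.60706895 -0.05596056  0.09457084] [-0.05378879  0.09090943  0.03115762] 0.049990164704499365
```

View pics/w2.png

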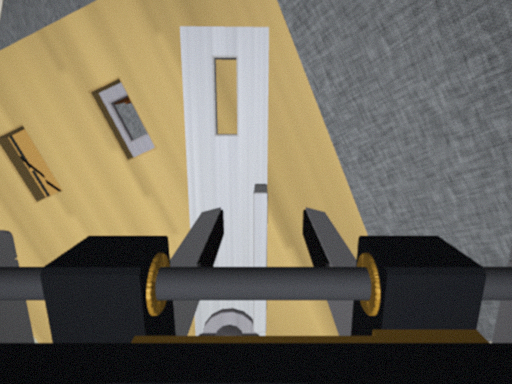

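The lip (columns 253–268) is centred between the finger tips (222 and 304), so I'll close and swing.

```bash
python3 - <<'E'
from h import *
from rig import robot
B=boardR(YAW)
robot.gripper_to(.0)
s=robot.get_state(); print(s['time'],s['force'].round(1),s['moment'].round(2),s['opening'])
z=.0312
for q in [.33,.22,.11,.0]:
    robot.move_linear(P0+B@ledge(q,.085,-.021,z),.06,toolM(B,180-np.degrees(q)))
    s=robot.get_state(); print(q,s['time'],s['force'].round(1),s['opening'].round(4))
np.save("w3.npy",robot.camera_info("wrist"),allow_pickle=True)
im=robot.grab_frame("wrist"); cv2.imwrite("pics/w3.png",im[:,:,::-1])
cv2.imwrite("pics/w3a.png",cv2.resize(im[20:200,150:330,::-1],None,fx=3.3,fy=3.3,interpolation=cv2.INTER_CUBIC))
E
```

```text
7.275 [ 1.1 -2.1  2. ] [ 0.05 -0.37 -0.27] 0.007771561004747901Traceback (most recent call last):
  File "<stdin>", line 9, in <module>
AttributeError: 'float' object has no attribute 'round'
```

```bash
python3 - <<'E'
from h import *
from rig import robot
B=boardR(YAW)
z=.0312
s=robot.get_state(); print(s['time'],s['force'].round(1))
for q in [.22,.11,.0]:
    robot.move_linear(P0+B@ledge(q,.085,-.021,z),.06,toolM(B,180-np.degrees(q)))
    s=robot.get_state(); print(q,s['time'],s['force'].round(1),s['opening'])
np.save("w3.npy",robot.camera_info("wrist"),allow_pickle=True)
im=robot.grab_frame("wrist"); cv2.imwrite("pics/w3.png",im[:,:,::-1])
cv2.imwrite("pics/w3a.png",cv2.resize(im[20:200,150:330,::-1],None,fx=3.3,fy=3.3,interpolation=cv2.INTER_CUBIC))
E
```

```text
7.55 [-3.4 -3.1  1.8]
0.22 7.8583 [-4.4 -1.8  1.9] 0.007759043973345405
0.11 8.1667 [-6.3 -0.5  1.8] 0.007835712121189895
0.0 8.475 [-8.6 -0.7  2. ] 0.007672480582888167
```

View pics/w3.png

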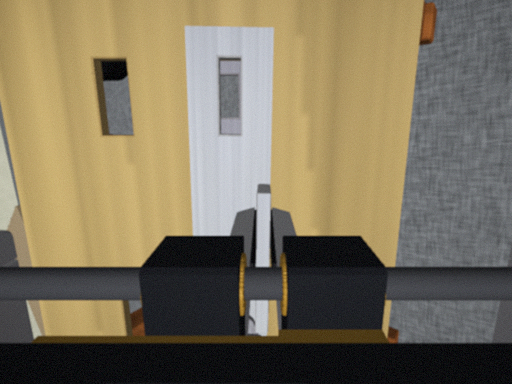

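View pics/w3a.png

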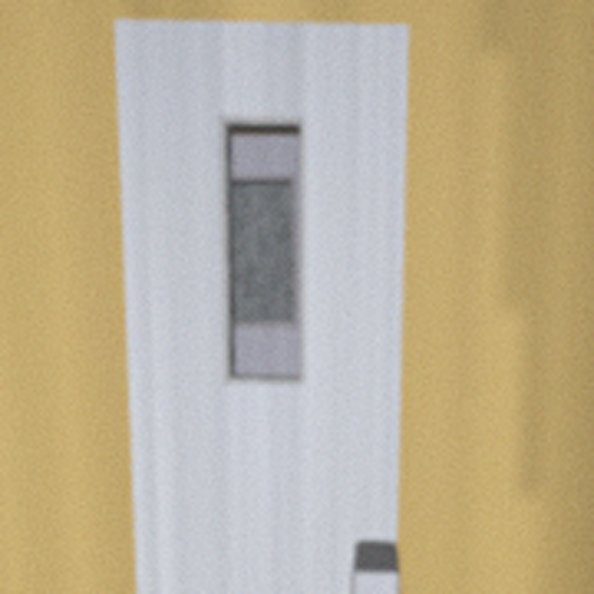

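```bash
python3 - <<'E'
from h import *
ci=np.load("w3.npy",allow_pickle=True).item(); B=boardR(YAW)
def on(uv,z):
    o,d=ray(ci,np.array(uv)/3.3+[150,20]); o=B.T@(o-P0); d=B.T@d; return (o+d*(z-o[2])/d[2]).round(4)
for n,uv,z in [("ledge end L",(115,20),.008),("ledge end R",(409,23),.008),("ledge L low",(135,560),.008),("ledge R",(398,540),.008),
 ("slot TL",(226,122),.008),("slot TR",(301,122),.008),("slot BL",(228,380),.008),("slot BR",(301,380),.008),
 ("nut R top",(292,182),-.0105),("nut R bot",(294,320),-.0105)]: print(n,on(uv,z))
E
```

```text
ledge end L [ 0.0221 -0.0393  0.008 ]
ledge end R [-0.028  -0.0387  0.008 ]
ledge L low [0.0241 0.0555 0.008 ]
ledge R [-0.0264  0.0517  0.008 ]
slot TL [ 0.0038 -0.023   0.008 ]
slot TR [-0.0093 -0.0229  0.008 ]
slot BL [0.005  0.0214 0.008 ]
slot BR [-0.0084  0.0214  0.008 ]
nut R top [-0.0061 -0.0154 -0.0105]
nut R bot [-0.0059  0.0107 -0.0105]
```

Measured in the picture, the ledge slot centre is about 2.5 mm low (q ≈ +0.018). I'll nudge it up.

```bash
cat > look.py <<'E'
from h import *
from rig import robot
def look(name,x0,y0,w,k):
    np.save(name+".npy",robot.camera_info("wrist"),allow_pickle=True)
    im=robot.grab_frame("wrist")[:,:,::-1]; cv2.imwrite(f"pics/{name}.png",im)
    cv2.imwrite(f"pics/{name}a.png",cv2.resize(im[y0:y0+w,x0:x0+w],None,fx=k,fy=k,interpolation=cv2.INTER_CUBIC))
E
python3 - <<'E'
from look import *
B=boardR(YAW); q=-.018
robot.move_linear(P0+B@ledge(q,.085,-.021,.0312),.03,toolM(B,180-np.degrees(q)))
s=robot.get_state(); print(s['time'],s['force'].round(1))
robot.gripper_to(.05)
s=robot.get_state(); print(s['time'],s['force'].round(1))
look("w4",150,20,180,3.3)
E
```

```text
8.775 [-6.2 -0.8 -1.7]
9.5833 [ 0.3 -0.9 -0. ]
```

View pics/w4a.png

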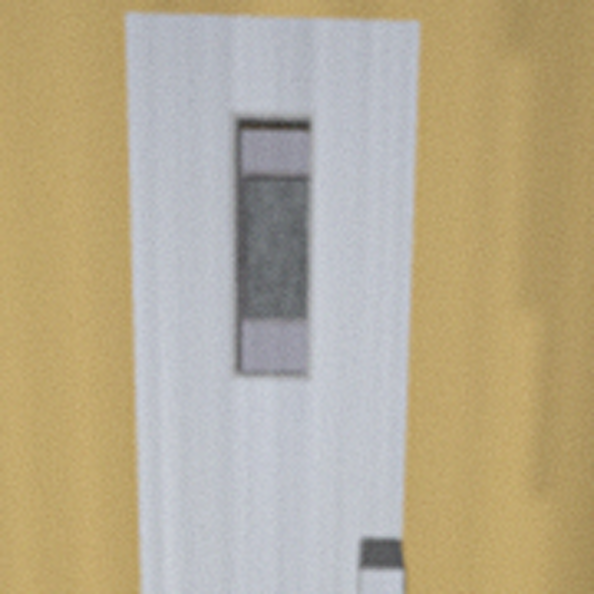

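```bash
python3 - <<'E'
from h import *
ci=np.load("w4.npy",allow_pickle=True).item(); B=boardR(YAW)
def on(uv,z):
    o,d=ray(ci,np.array(uv)/3.3+[150,20]); o=B.T@(o-P0); d=B.T@d; return (o+d*(z-o[2])/d[2]).round(4)
for n,uv,z in [("ledge end L",(125,13),.008),("ledge end R",(420,21),.008),("ledge L low",(140,560),.008),("ledge R",(404,530),.008),
 ("slot TL",(237,117),.008),("slot TR",(311,117),.008),("slot BL",(236,377),.008),("slot BR",(309,377),.008),
 ("nut top",(280,177),-.0105),("nut bot",(280,318),-.0105)]: print(n,on(uv,z))
# expected: nut slot edges and board slot edges, at x offset .0005
E={ "nutR":(-.006,-.015,-.0105),"nutR2":(-.006,.011,-.0105),"nutL":(.007,-.015,-.0105)}
for k,v in E.items(): print(k,((proj(ci,[P0+B@np.array(v)])[0]-[150,20])*3.3).round(0))
E
```

```text
ledge end L [ 0.0245 -0.0391  0.008 ]
ledge end R [-0.0257 -0.0388  0.008 ]
ledge L low [0.0252 0.0568 0.008 ]
ledge R [-0.0254  0.05    0.008 ]
slot TL [ 0.0056 -0.0229  0.008 ]
slot TR [-0.0072 -0.0232  0.008 ]
slot BL [0.0063 0.0218 0.008 ]
slot BR [-0.0071  0.0215  0.008 ]
nut top [-0.0002 -0.0155 -0.0105]
nut bot [-0.0001  0.0111 -0.0105]
nutR [310. 181.]
nutR2 [309. 318.]
nutL [243. 179.]
```

```bash
python3 - <<'E'
from look import *
B=boardR(YAW); q=-.018
robot.gripper_to(.0)
s=robot.get_state(); print(s['time'],s['force'].round(1))
q=-.024
robot.move_linear(P0+B@ledge(q,.085,-.021,.0312),.03,toolM(B,180-np.degrees(q)))
s=robot.get_state(); print(s['time'],s['force'].round(1),B.T@(s['ee_pos']-P0)-ledge(q,.085,-.021,.0312))
robot.gripper_to(.05)
s=robot.get_state(); print(s['time'],s['force'].round(1))
look("w5",150,20,180,3.3)
E
```

```text
10.3583 [-1.9  0.8 -1.2]
10.6083 [-1.5  2.5 -0.6] [-1.36000786e-04 -1.20263902e-04  1.18104145e-05]
11.4167 [ 0.3 -0.8 -0. ]
```

View pics/w5a.png

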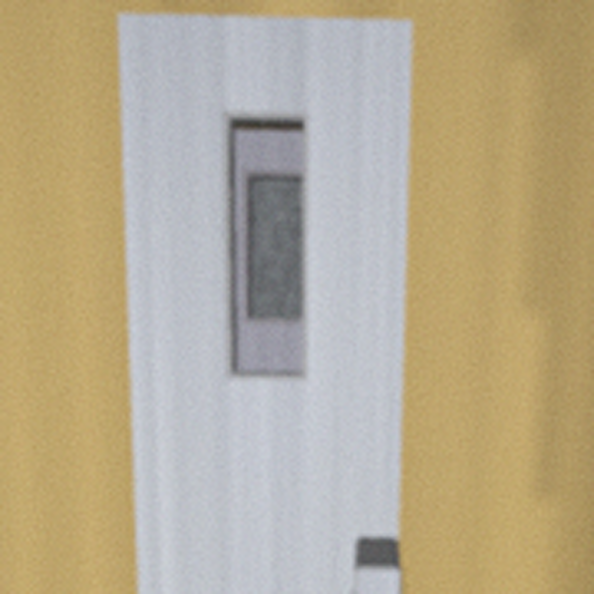

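```bash
python3 - <<'E'
from h import *
ci=np.load("w5.npy",allow_pickle=True).item(); B=boardR(YAW)
def on(uv,z):
    o,d=ray(ci,np.array(uv)/3.3+[150,20]); o=B.T@(o-P0); d=B.T@d; return (o+d*(z-o[2])/d[2]).round(4)
for n,uv,z in [("ledge end L",(118,14),.008),("ledge end R",(412,21),.008),("ledge L low",(137,560),.008),("ledge R",(401,530),.008),
 ("slot TL",(231,117),.008),("slot TR",(304,117),.008),("slot BL",(231,377),.008),("slot BR",(304,377),.008),
 ("nut L top",(248,177),-.0105),("nut L bot",(248,318),-.0105)]: print(n,on(uv,z))
E
```

```text
ledge end L [ 0.0269 -0.0387  0.008 ]
ledge end R [-0.0232 -0.0389  0.008 ]
ledge L low [0.0264 0.057  0.008 ]
ledge R [-0.0241  0.0498  0.008 ]
slot TL [ 0.0078 -0.0229  0.008 ]
slot TR [-0.0049 -0.0232  0.008 ]
slot BL [0.0081 0.0218 0.008 ]
slot BR [-0.0054  0.0215  0.008 ]
nut L top [ 0.0071 -0.0154 -0.0105]
nut L bot [ 0.0072  0.0113 -0.0105]
```

The ledge is now level to about −5 mrad: its slot centre is at +1.4 mm and the nut's at +0.7 mm. I'll fetch the screw, starting with a closer look at the block.

```bash
python3 - <<'E'
from look import *
B=boardR(YAW)
s=robot.get_state(); p=s['ee_pos']
robot.move_linear(p+.13*B[:,2],.25)
z=np.array([0,0,-1.])
best=None
for sg in (1,-1):
    y=sg*np.array([-.73,.68,0]); y/=np.linalg.norm(y); M=np.stack([np.cross(y,z),y,z],1)
    q=robot.ik([.377,.299,.19],M); print(sg,None if q is None else q.round(2))
    if q is not None and (best is None or abs(q[6])<abs(best[0][6])): best=(q,M)
M=best[1]
robot.move_ptp([.377,.299,.19],M)
s=robot.get_state(); print(s['time'],s['ee_pos'],s['qpos'].round(2))
look("s1",150,0,260,2.3)
E
```

```text
1 [ 0.17  0.38 -1.08  1.97  0.39  1.02  1.3 ]
-1 [-0.04  0.29 -0.8   1.98  0.25  0.98 -1.71]
13.5417 [0.37777009 0.2984177  0.1898588 ] [ 0.17  0.38 -1.08  1.97  0.39  1.02  1.3 ]
```

View pics/s1.png

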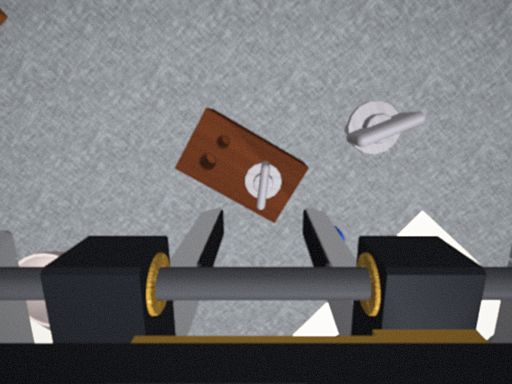

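View pics/s1a.png

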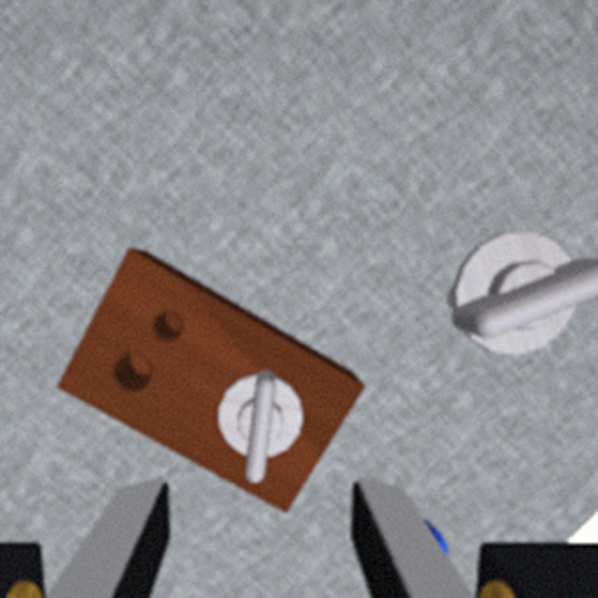

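```bash
python3 - <<'E'
from h import *
ci=np.load("s1.npy",allow_pickle=True).item()
f=lambda u,z: atz(ci,np.array(u)/2.3+[150,0],z)
a=f((266,372),.08);b=f((255,481),.08); c=f((260,416),.05)
print(a,b,np.linalg.norm(a-b),(a+b)/2,c, "wing yaw",np.degrees(np.arctan2(*(b-a)[1::-1])))
for u in [(133,250),(364,382),(287,510),(60,385)]: print(f(u,.045))
E
```

```text
[0.36001996 0.28322622 0.08      ] [0.39409108 0.31323653 0.08      ] 0.04540330612234456 [0.37705552 0.29823138 0.08      ] [0.37835949 0.29945522 0.05      ] wing yaw 41.37404204449453
[0.36917002 0.20957688 0.045     ]
[0.33430954 0.32070661 0.045     ]
[0.40062229 0.34187785 0.045     ]
[0.43504996 0.22850124 0.045     ]
```

```bash
python3 - <<'E'
from look import *
z=np.array([0,0,-1.]); w=np.radians(41.4); y=np.array([-np.sin(w),np.cos(w),0]); M=np.stack([np.cross(y,z),y,z],1)
C=np.array([.3776,.2988,0])
robot.move_linear(C+[0,0,.11],.15,M)
print(robot.move_linear(C+[0,0,.0825],.06,M,threshold=8))
robot.gripper_to(0)
s=robot.get_state(); print(s['time'],s['opening'],s['ee_pos'],s['force'].round(1))
look("s2",150,0,260,2.3)
robot.move_linear(C+[0,0,.16],.12,M)
s=robot.get_state(); print(s['time'],s['opening'],s['force'].round(2))
look("s3",150,0,260,2.3)
E
```

```text
False
15.6083 0.007852602133582512 [0.37763593 0.29879442 0.08250991] [0.  0.2 0.1]
16.45 0.007761452008169007 [ 0.25 -0.29 -1.24]
```

View pics/s2a.png

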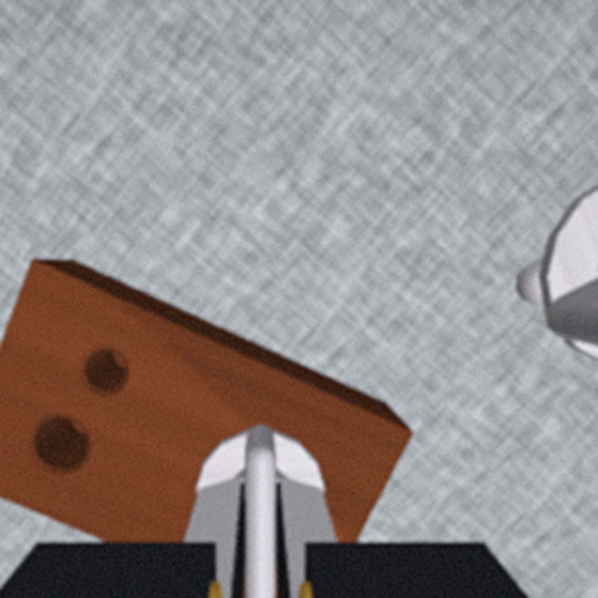

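View pics/s3.png

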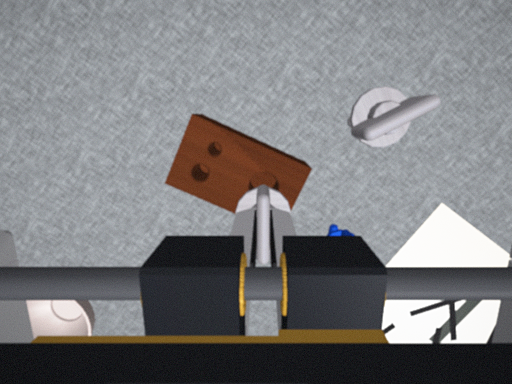

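```bash
python3 - <<'E'
from h import *
import cv2
z=np.array([0,0,-1.]); w=np.radians(41.4); y=np.array([-np.sin(w),np.cos(w),0]); M=np.stack([np.cross(y,z),y,z],1)
for n,h in (("s2",.0825),("s3",.16)):
    ci=np.load(n+".npy",allow_pickle=True).item(); T=np.array([.3776,.2988,h])
    print(n,"pred wing end",proj(ci,[T+M@np.array([.022,-.004,.0025]),T+M@np.array([.022,.004,.0025])]).round(1),"flange far", proj(ci,[T+M@np.array([.019,0,.0325])]).round(1))
    im=cv2.imread(f"pics/{n}.png"); cv2.imwrite(f"pics/{n}b.png",cv2.resize(im[160:260,210:320],None,fx=6,fy=6,interpolation=cv2.INTER_CUBIC))
E
```

```text
s2 pred wing end [[255.7 192.6]
 [269.9 192.6]] flange far [[262.8 185.6]]
s3 pred wing end [[256.  193.4]
 [270.2 193.4]] flange far [[263.  186.3]]
```

View pics/s3b.png

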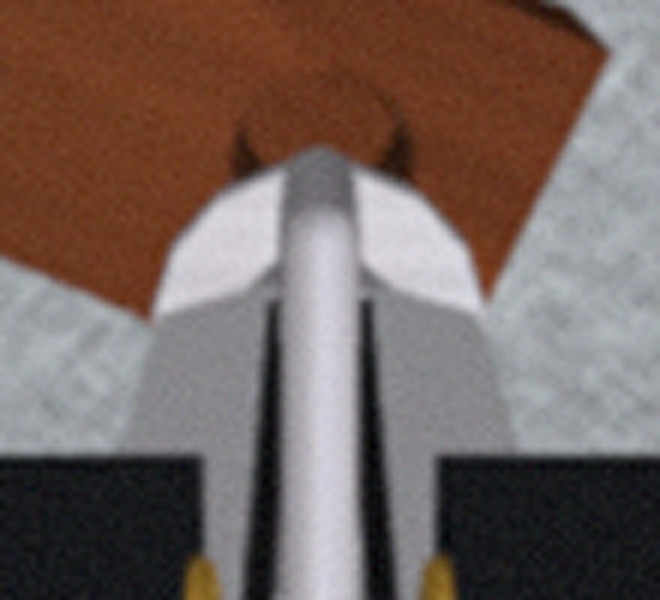

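```bash
python3 - <<'E'
from look import *
B=boardR(YAW); M=toolM(B,180)
W=lambda l:P0+B@np.array(l)
for l in ([-.06,.0,.24],[.0016,-.002,.13]):
    q=robot.ik(W(l),M); print(q.round(2))
print(W([-.06,.0,.24]))
robot.move_linear([.3776,.2988,.24],.2)
robot.move_ptp(W([-.06,.0,.24]),M); s=robot.get_state(); print(s['time'],s['qpos'].round(2))
robot.move_linear(W([.0016,-.002,.13]),.15,M); s=robot.get_state(); print(s['time'],s['opening'],(B.T@(s['ee_pos']-P0)).round(4))
robot.pause(.15)
look("i1",150,0,260,2.3)
im=robot.grab_frame("scene")[:,:,::-1]; cv2.imwrite("pics/i1s.png",cv2.resize(im[100:320,130:330],None,fx=2.7,fy=2.7,interpolation=cv2.INTER_CUBIC))
E
```

```text
[-0.02  0.47 -0.63  1.67  0.7   1.57  0.65]
[ 0.2   0.45 -0.65  1.85  0.79  1.39  0.69]
[0.52840143 0.0769669  0.2620819 ]
18.1 [-0.01  0.47 -0.64  1.68  0.7   1.58  0.64]
19.0917 0.007795345531339211 [ 0.001  -0.0018  0.1308]
```

View pics/i1.png

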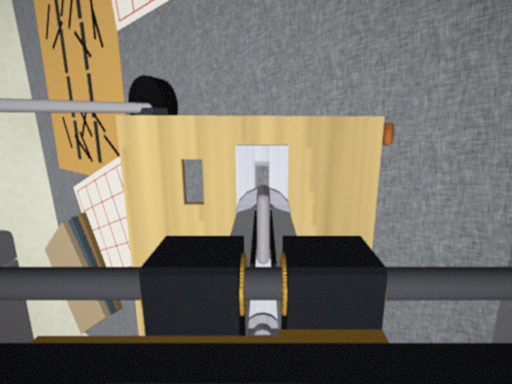

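View pics/i1s.png

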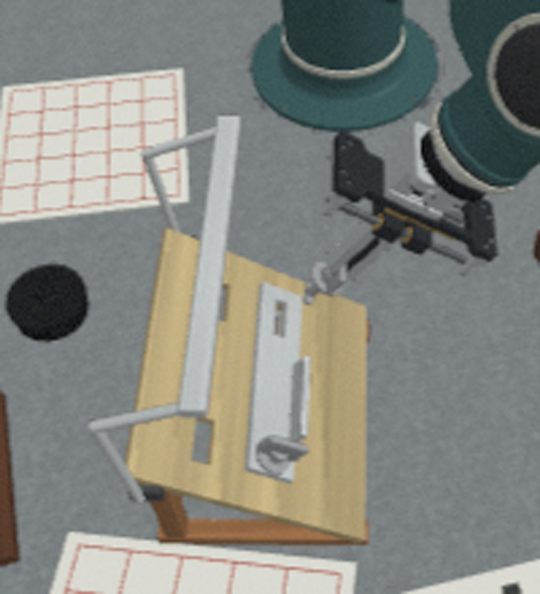

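```bash
python3 - <<'E'
from look import *
B=boardR(YAW); M=toolM(B,180)
W=lambda l:P0+B@np.array(l)
L=lambda s:(B.T@(s['ee_pos']-P0)).round(4)
def st(t):
    s=robot.get_state(); print(t,round(s['time'],2),L(s),(B.T@s['force']).round(1),(B.T@s['moment']).round(2)); return s
x,y=.0016,-.002
robot.move_linear(W([x,y,.090]),.08,M); robot.pause(.1); st("pre")
c=robot.move_linear(W([x,y,.069]),.03,M,threshold=5); st(c)
look("i2",150,0,260,2.3)
if not c:
    c=robot.move_linear(W([x,y,.056]),.012,M,threshold=5); st(c)
E
```

```text
pre 20.09 [ 0.0015 -0.0018  0.0904] [-0.7 -0.2 -0.6] [ 0.13  0.73 -0.02]
False 20.94 [ 0.0016 -0.0019  0.0691] [-0.4 -0.7 -0.2] [ 0.11  0.71 -0.09]
False 22.23 [ 0.0016 -0.002   0.0561] [-0.5  0.9 -0.6] [ 0.08  0.72 -0.08]
```

View pics/i2.png

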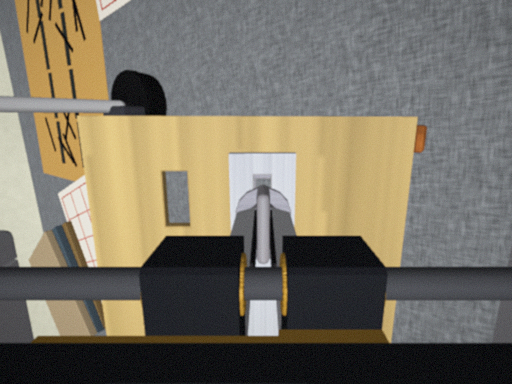

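```bash
python3 - <<'E'
from look import *
B=boardR(YAW); M=toolM(B,180)
W=lambda l:P0+B@np.array(l)
L=lambda s:(B.T@(s['ee_pos']-P0)).round(4)
def st(t):
    s=robot.get_state(); print(t,round(s['time'],2),L(s),(B.T@s['force']).round(1),(B.T@s['moment']).round(2),s['opening']); return s
x,y=.0016,-.002
c=robot.move_linear(W([x,y,.0425]),.012,M,threshold=5); st(c)
robot.pause(.2); st("hold")
look("i3",150,0,260,2.3)
im=robot.grab_frame("scene")[:,:,::-1]; cv2.imwrite("pics/i3s.png",cv2.resize(im[150:320,150:320],None,fx=3.4,fy=3.4,interpolation=cv2.INTER_CUBIC))
E
```

```text
True 23.11 [ 0.0013 -0.002   0.0447] [ 0.7 -0.5  5.2] [ 0.07  0.45 -0.17] 0.007689844708369475
hold 23.31 [ 0.0013 -0.002   0.0447] [0.1 0.8 6.3] [-0.08  0.39 -0.05] 0.007883626129530962
```

View pics/i3a.png

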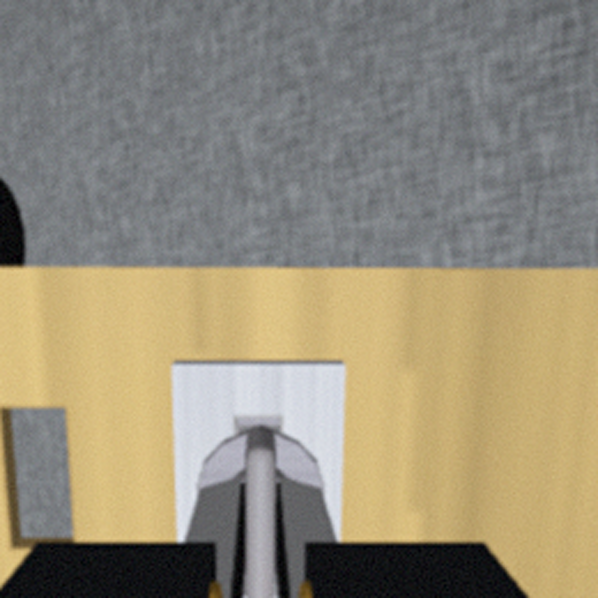

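View pics/i3s.png

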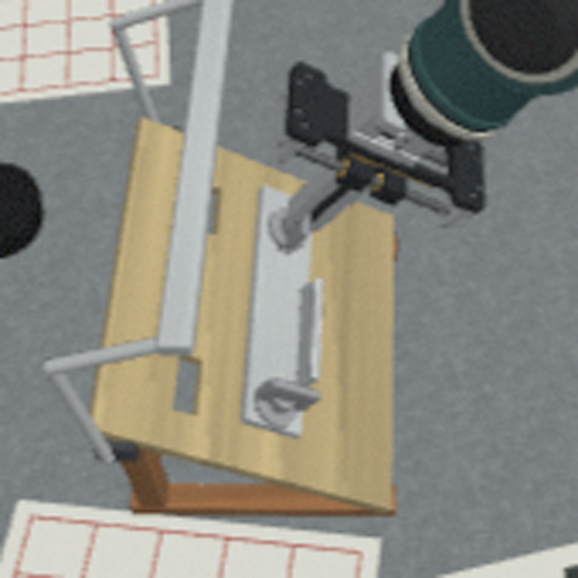

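Flange contact came at TCP z = 44.7 mm (45.5 expected) with about 6 N. Next is the quarter turn, using joint 7 alone.

```bash
python3 - <<'E'
from look import *
B=boardR(YAW)
L=lambda s:(B.T@(s['ee_pos']-P0)).round(4)
def st(t):
    s=robot.get_state(); print(t,round(s['time'],2),L(s),(B.T@s['force']).round(1),(B.T@s['moment']).round(2),s['opening'],np.degrees(np.arctan2(*(B.T@s['tool_rot'][:,1])[1::-1])).round(1)); return s
s=st(0); q0=np.array(s['qpos'])
for k in range(1,7):
    q=q0.copy(); q[6]-=np.radians(15*k); robot.goto_joints(q); s=st(k)
    if np.linalg.norm(s['force'])>25: break
look("i4",150,0,260,2.3)
E
```

```text
0 23.41 [ 0.0014 -0.002   0.0447] [ 1.1 -0.   5.2] [-0.04  0.41 -0.09] 0.00761187868154915 -180.0
1 23.77 [ 0.0012 -0.0019  0.0448] [-1.4 -0.4  1.7] [ 0.1   0.83 -0.07] 0.007685340560235576 165.3
2 24.14 [ 0.0013 -0.002   0.0448] [-2.2  0.   1.3] [ 0.04  0.73 -0.1 ] 0.007718167966642521 150.4
3 24.51 [ 0.0013 -0.002   0.0448] [-0.8  0.8  1.2] [ 0.03  0.68 -0.08] 0.007966630980273387 135.5
4 24.88 [ 0.0013 -0.002   0.0448] [-0.7 -0.   2.3] [ 0.05  0.65 -0.07] 0.007903178182896006 120.5
5 25.24 [ 0.0013 -0.002   0.0447] [-1.5 -0.4  1.7] [ 0.02  0.71 -0.11] 0.007993002634938899 105.5
6 25.61 [ 0.0013 -0.002   0.0448] [-0.4 -0.7  4.5] [ 0.08  0.64 -0.04] 0.007513651697220254 90.5
```

View pics/i4a.png

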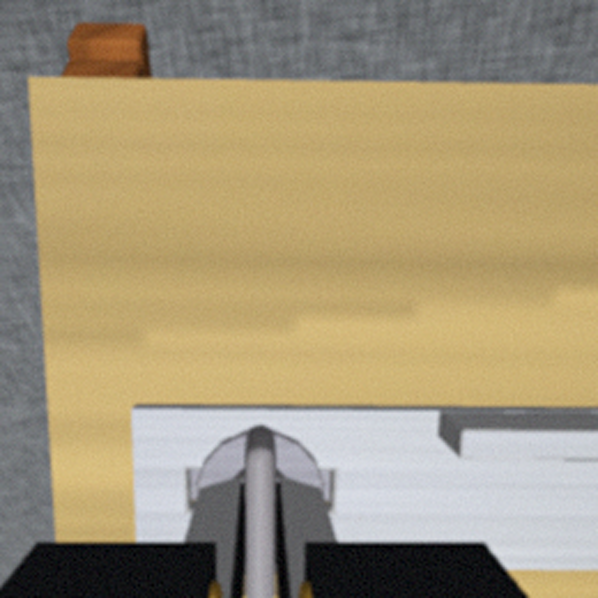

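```bash
python3 - <<'E'
from look import *
B=boardR(YAW)
robot.gripper_to(.03); s=robot.get_state(); print(s['time'],(B.T@s['force']).round(1))
robot.move_linear(s['ee_pos']+.03*B[:,2],.05)
robot.move_linear(s['ee_pos']+.12*B[:,2]-.02*B[:,0],.15)
robot.pause(.2)
s=robot.get_state(); print(s['time'],(B.T@s['force']).round(1))
look("f1",110,60,240,2.4)
im=robot.grab_frame("scene")[:,:,::-1]; cv2.imwrite("pics/f1s.png",cv2.resize(im[140:320,150:390],None,fx=3.2,fy=3.2,interpolation=cv2.INTER_CUBIC))
E
```

```text
26.2167 [ 0.6 -0.2 -1.2]
27.9333 [-0.4 -0.2  0.3]
```

View pics/f1.png

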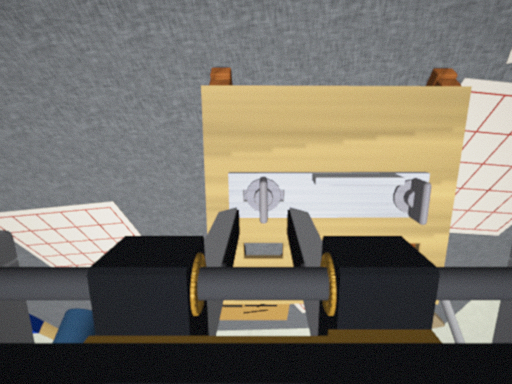

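View pics/f1s.png

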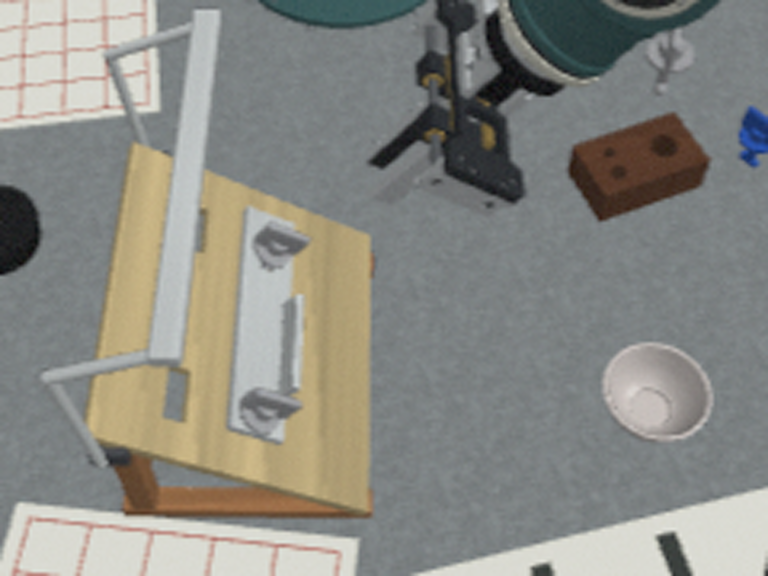

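The wrist view shows the ledge parallel to the board's edge (rows 172–217). The screw's flange lies on the ledge at (263,195), with its wing square across it, and the gripper is clear of everything. I'll hand it in.

```bash
python3 - <<'E'
from rig import robot
print(robot.sign_off())
E
```

```text
the job is handed in; nothing more can be done
None
```

The job is done and handed in at about 28 s of the 72 s allowed.

- **Ledge:** I pinched it by the lip and swung it level. It needed two small corrections. At the last measurement, before the screw went in, it was within about 5 mrad of level, its slot centre about 0.7 mm up the slope from the nut's.
- **Screw:** I took the small grey screw out of the desk block and left the larger grey one and the blue one alone. It passed through the ledge, board and nut on the first feel, with no contact above the 5 N limit. The flange touched down at about 5–6 N, within 1 mm of the expected depth.
- **Lock:** I turned it a quarter turn with joint 7, which the tool angle showed as 89.5°. I did not pull on the screw to test the lock.

The last pictures show the ledge level on the board, the flange down on the ledge, and the wing square across it. The gripper is clear of everything. The block, bowl, ink pot and the two other screws look untouched. I did not look at the paperweight again at the end, but nothing went near it.

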